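# Put a misplaced hanging pack back on its own display hook

## Task

Somebody has hung an orange soap pack on the wrong hook of the counter rack, in front of the green pack. Slide it to the hook's upturned end, lift it over, hang it on the other hook, the one with the orange ticket, and push it back until the orange row is closed up against the bar; then let go and leave it hanging. Go gently by feel, because the thin wires are bent by use and a hard push bends them or tears the hang tab; do not disturb the green pack or the sanitiser bottle.

Things in the scene. Friction and masses are not known exactly. Their poses are not given: they have to be found in the camera images.
- rack: Grey steel counter rack, fixed. Origin at desk level under the front face of the bar that carries the hooks; x points along the hooks to their free ends, y along the bar, z up. Bar 20 mm deep (x -20 to 0), 360 mm long, its front face a flat panel 100 to 206 mm high, posts at its ends; base plate 6 mm thick, x -25 to 175. Two hooks at y = +75 and -75 mm.
- root_left (a point): Root of the hook at the rack's y = +75 mm: a 6 mm round wire leaves the bar's front face here, its centre line 200 mm above the desk, and runs 130 mm in the rack's x; there its 7 mm thick capped end turns up as a stop, its flat top 13.5 mm above the wire's centre line. From the root the wire slopes straight up or down, bent by use: its end is 4.5 to 12.5 mm above or below level (not measured; sideways it is true).
- root_right (a point): Root of the hook at the rack's y = -75 mm: made like the left one, with its own unmeasured slope (end 4.5 to 12.5 mm above or below level). The wires spring about 1 mm per 5 N up or down at the end; along their length they do not give.
- ticket_orange: White ticket holder with an orange face, 20 x 52 x 4 mm, on the bar above the root of the orange packs' hook (left or right, it varies). Origin: middle of its underside, 10 mm behind the bar's front; axes as the rack's. Two equal orange packs hang there loosely (not measured, middles within 70 mm of the bar; each slides with under 3 N). Closed up, the row's middles are 12, 36 and 60 mm from the bar.
- ticket_green: The same with a green face, above the root of the green pack's hook, where the misplaced orange pack now hangs as the front one.
- pack_mid (a point): Middle of the misplaced orange pack's carton (80 to 150 g): 56 mm wide (y), 24 mm thick (x, along the hook), 76 mm high (z up). Grip its sides just under its top, a finger on either side of the wire; 15 N is plenty. At rest the wire's centre line passes 56 mm above this point. To pass the end stop the pack must be 10.5 to 13 mm higher than hanging at rest on the wire's end.
- pack_slot (a point): Middle of the closed slot in the misplaced pack's stiff hang tab, 49.5 mm above its carton's middle; the slot is 14 mm wide (y), 19 mm high. Tab: 40 mm wide, 4 mm thick, in the carton's middle plane, 28 mm high on top of the carton.
- green_pack_mid (a point): Middle of the carton of the green pack, equal in size, hanging behind the misplaced pack near the bar, on the same hook. It stays there.
- sanitiser_mid (a point): Middle of a loose bottle of hand sanitiser, 56 mm diameter, 150 mm high, standing on the desk beside the rack.

How it is judged:
On the way, in this order (a step that is already met when the one before it is completed fails the run):
1. the misplaced pack has been lifted over the end stop and is clear of its first hook (x of pack_mid in the frame of ticket_green above 0.15 m), for 0.1 s.
2. the pack is on the orange hook, behind its end stop (x of pack_mid in the frame of ticket_orange below 0.125 m and y of pack_mid in the frame of ticket_orange between -0.012 and 0.012 m and z of pack_mid in the frame of ticket_orange between -0.08 and -0.035 m and angle between pack_mid's own z axis and vertical below 0.35 rad), for 0.1 s.
At the end, for the whole second after the job is handed in: The pack hangs at rest and upright (0.15 rad) on the orange-ticket hook (10 mm sideways), pushed back so that the row is closed up against the bar to within 6 mm (its middle 54 to 66 mm from the bar's front face); the green pack is within 12 mm of its place (x of pack_mid in the frame of ticket_orange between 0.064 and 0.076 m and y of pack_mid in the frame of ticket_orange between -0.01 and 0.01 m and z of pack_mid in the frame of ticket_orange between -0.07 and -0.053 m and angle between pack_mid's own z axis and vertical below 0.15 rad and linear speed of pack below 0.03 m/s and distance of green_pack_mid from where it was at the start of the episode below 0.012 m); the robot touches nothing.
It fails at once if the rack is pressed, pulled or hit with more than 20 N by the packs or the robot, all that hangs on it (about 5 N) included: a wire bent or a hang tab torn (contact force between rack and anything else above 20 N).
It fails at once if the green pack is knocked more than 25 mm from its place (distance of green_pack_mid from where it was at the start of the episode above 0.025 m).
It fails at once if the sanitiser bottle is tipped or pushed more than 20 mm (distance of sanitiser_mid from where it was at the start of the episode above 0.02 m or angle between sanitiser_mid's own z axis and vertical above 0.3 rad).
It also fails if it takes over 70 s, if anything falls off the work surface, if the arm or the gripper's body presses on something with over 40 N, if the wrist force passes 120 N, or if a joint passes its speed limit or range.

## Robot

A 7-joint arm with a two-finger parallel gripper is mounted at the origin on the work surface. World frame = base frame: x ahead of the robot, y to its left, z up, the work surface at z = 0. Lengths are in m, angles in rad, forces in N, time in s.
With the tool pointing down it reaches from about 0.35 to 0.9 m from the base axis. Payload 8.1 kg.
Tool frame: the origin (TCP) lies at the very end of the fingers, on their centre line; the grasp point (between the pads) lies 19 mm behind it; z points along the fingers, y is the direction in which the jaws open and shut (so a half turn about z gives the same grasp; the last joint's range is limited). The gripper opens to 92 mm and grips with 3 to 60 N. Pads are 19 mm wide; open, the fingers measure 130 mm over their backs; the gripper's body (75 mm by 190 mm) begins 47 mm behind the grasp point.
Start: joints at [1.061, 0.434, 0.025, 1.573, -0.012, 1.134, -0.075], TCP at [0.247, -0.574, 0.227] pointing down, gripper open.
Joint ranges: [-2.62, 2.62], [-0.44, 2.09], [-1.27, 1.32], [0.08, 2.57], [-1.32, 4.46], [0.12, 2], [-2.74, 2.74]. Speed limits (rad/s): [2.22, 2.22, 3.01, 3.01, 3.14, 3.14, 3.14].

## Interface

Orientations are given as a unit quaternion [x, y, z, w].
In Python, from cell import manip gives the robot as it stands. Calls block until the motion is done:
- manip.movep(position, orientation): joint-space move of the TCP to a pose.
- manip.movel(position, rotation=None, v=0.15, threshold=None): straight line of the TCP; rotation=None keeps the orientation; v is the mean speed in m/s. With threshold (N) it stops when the force on the tool has changed by that much, and returns True; else False.
- manip.goto_joints(angles): joint-space move.
- manip.grip(opening): finger opening in m; the grip force is fixed at half the most; returns when the fingers have stopped.
- manip.sleep(seconds).
- manip.solve_ik(position, orientation): joint angles nearest the present ones, or None.
- manip.get_state(): the state.
- manip.camera(name): name is "scene" or "side" or "wrist"; returns (picture, depth): 384x512x3 uint8, red, green, blue; 384x512 float32, m along the optical axis (not along the pixel's ray), 0 where there is no reading.
- manip.camera_model(name): a dict with "vfov" (degrees; the focal length in pixels is half the picture's height over the tangent of half this angle, whatever the lens; pixels are square), "cx", "cy" (the principal point, pixels), "distortion" ([k1, k2, p1, p2, k3] as OpenCV has them; the pictures are not rectified), "position" and "orientation" of the camera in the world. Camera axes: x right, y down, z forward; pixel columns grow to the right and rows downward; lengths in m; the calibration is good to about 2 mm. A picture is of the moment at which its call begins: read the wrist's pose just before it. camera_model takes no time and is no camera call; for the wrist camera it gives the pose at the moment of the call.
A pose or a line that the arm cannot do raises manip.IKError and nothing moves.
- manip.job_done(): hands the job in, once; it reports no verdict.
The state is a dict: "time": time; "joint_positions": joint angles; "qd": joint speeds; "joint_torque": joint torques, N m; "tool_pos": TCP position; "eef_rot": TCP orientation; "contact_force": force on the tool from outside, world axes, zero at the start; "wrist_torque": the same for the moment, N m; "gripper_width": finger opening in m.
Only numpy, scipy, OpenCV 4.12 (cv2) and the standard library are available. Lean on these libraries where they do the work, as an engineer would, in place of code of your own. Each camera call takes 0.05 s, during which the arm holds its last target. There are 200 camera calls.

## Working session

There is one attempt and no reset: what is moved stays moved. The work goes in short steps, each a Python script; the robot and the scene stay as the last script left them, time stands still between calls to the robot, and variables do not carry over. Pictures are saved under pics/ and viewed, about 8 in all and at most 12, crops included, and the job is handed in when it is done.

```bash
mkdir -p pics; ls
cat > h.py <<'E'
import numpy as np, cv2
from scipy.spatial.transform import Rotation as R
from cell import manip
def shot(n):
    m=manip.camera_model(n); p,d=manip.camera(n); return p,d,m
def K(m):
    f=192/np.tan(np.radians(m['vfov'])/2); return np.array([[f,0,m['cx']],[0,f,m['cy']],[0,0,1.]])
def rays(m,px):
    u=cv2.undistortPoints(np.array(px,float).reshape(-1,1,2),K(m),np.array(m['distortion'],float)).reshape(-1,2)
    return np.c_[u,np.ones(len(u))]
def pts(m,d,px):
    px=np.array(px,int).reshape(-1,2); z=d[px[:,1],px[:,0]]
    return R.from_quat(m['orientation']).apply(rays(m,px)*z[:,None])+np.array(m['position']), z
def save(n,p): cv2.imwrite('pics/'+n,p[:,:,::-1])
def proj(m,P):
    Rc=R.from_quat(m['orientation']).inv(); rv=Rc.as_rotvec(); t=-Rc.apply(m['position'])
    return cv2.projectPoints(np.array(P,float).reshape(-1,1,3),rv,t,K(m),np.array(m['distortion'],float))[0].reshape(-1,2)
E
python3 - <<'E'
from h import *
import pickle
s={}
for n in("scene","side","wrist"):
    s[n]=shot(n); m=s[n][2]; print(n,np.round(m['position'],3),np.round(m['orientation'],3),m['vfov'],m['distortion'])
pickle.dump(s,open('s0.pkl','wb'))
im=np.hstack([s[n][0] for n in("scene","side")])
save('a.png',cv2.resize(np.vstack([s['scene'][0],s['side'][0]]),(768,1152))[:576]); save('b.png',cv2.resize(s['side'][0],(768,576)))
print(manip.get_state())
E
```

```text
pics
scene [ 0.95  -0.268  0.691] [ 0.825  0.393 -0.168 -0.369] 47.93743060145236 [-0.10140473  0.          0.          0.          0.        ]
side [ 0.375 -0.498  0.87 ] [ 0.935 -0.078  0.029 -0.346] 42.92974716976805 [-0.21575336  0.          0.          0.          0.        ]
wrist [ 0.311 -0.546  0.384] [ 0.828 -0.545 -0.072  0.108] 62.514928517856184 [-0.00792495  0.          0.          0.          0.        ]
{'time': 0.15, 'joint_positions': array([ 1.06138002,  0.43505354,  0.02499337,  1.57384348, -0.01160305,
        1.13399252, -0.07512771]), 'qd': array([-0.00144957, -0.00042037,  0.00096129, -0.00284847, -0.00094366,
       -0.00057819, -0.00084281]), 'joint_torque': array([ 2.39113389e-03, -6.68257856e+01,  9.86053236e-01, -3.14694500e+01,
       -6.05651247e-02,  3.92857357e-02,  1.00773491e-04]), 'tool_pos': array([ 0.24711033, -0.57367923,  0.22614857]), 'eef_rot': array([ 9.79395207e-01,  2.01952214e-01, -1.70223241e-04, -5.50165122e-04]), 'contact_force': array([ 0.02203814, -0.54848769,  1.03229249]), 'wrist_torque': array([0.02220699, 0.00106825, 0.01138631]), 'gripper_width': 0.09174965985162814}
```

View pics/a.png

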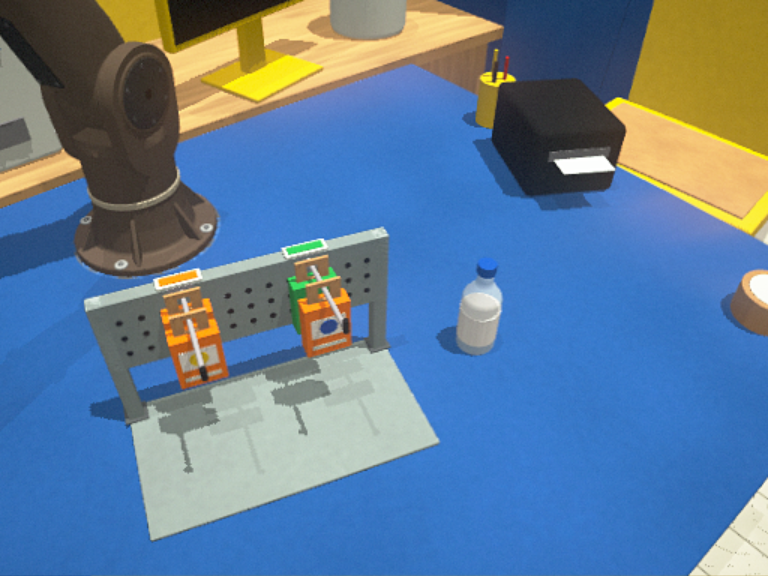

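View pics/b.png

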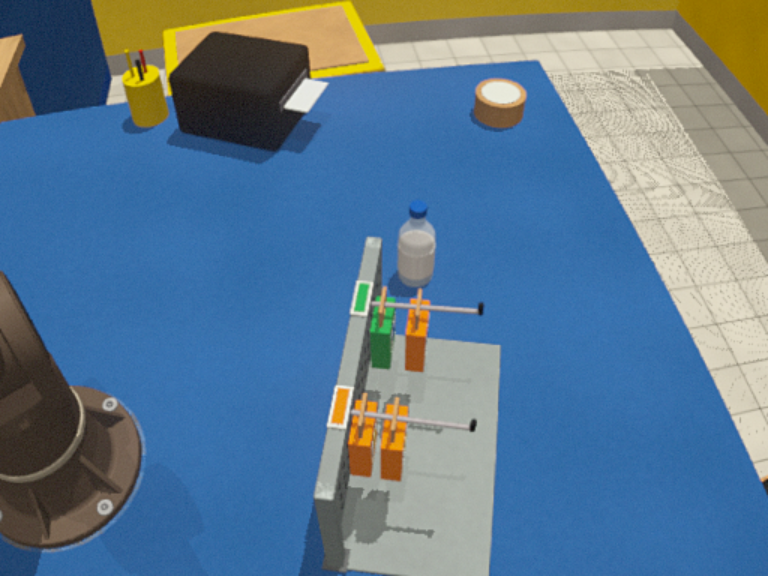

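Scene picture: orange ticket at about (178,279), green at (304,249), bottle at (478,315), with hook caps at (203,374) and (346,325). Side picture: tickets at (340,407) orange and (362,298) green, caps at (473,425) and (480,309), bottle at (416,250). Next I'll measure.

```bash
cat > meas.py <<'E'
from h import *
import pickle
s=pickle.load(open('s0.pkl','rb'))
def tri(a,b):
    A=np.zeros((3,3));B=np.zeros(3)
    for m,px in(a,b):
        d=R.from_quat(m['orientation']).apply(rays(m,[px])[0]);d/=np.linalg.norm(d);P=np.eye(3)-np.outer(d,d);A+=P;B+=P@m['position']
    return np.linalg.solve(A,B)
def comp(mask,near):
    n,l,st,c=cv2.connectedComponentsWithStats(mask.astype(np.uint8))
    i=1+np.argmin([np.hypot(*(c[k]-near))+(1e3 if st[k,4]<4 else 0) for k in range(1,n)]); return c[i],l==i,st[i]
def masks(p):
    h=cv2.cvtColor(p,cv2.COLOR_RGB2HSV); H,S,V=h[...,0],h[...,1],h[...,2]
    return dict(o=(H>3)&(H<22)&(S>180)&(V>120),g=(H>45)&(H<80)&(S>120)&(V>60),k=(V<45))
if __name__=='__main__':
    q={'scene':dict(o=(178,279),g=(304,249),ko=(203,374),kg=(346,325)),'side':dict(o=(340,407),g=(362,298),ko=(473,425),kg=(480,309))}
    r={}
    for n in q:
        p,d,m=s[n]; M=masks(p)
        for k,v in q[n].items():
            c,l,st=comp(M[k[0]],np.array(v)/1.5); r[n,k]=c
            ys,xs=np.nonzero(l); P,z=pts(m,d,np.c_[xs,ys]); print(n,k,c.round(1),st[:5],np.median(P[z>0],0).round(4))
    X={k:tri((s['scene'][2],r['scene',k]),(s['side'][2],r['side',k])) for k in q['side']}
    for k in X: print(k,X[k].round(4))
    # bar direction
    y=X['g']-X['o']; print('dist',np.linalg.norm(y)); yaw=np.arctan2(y[1],y[0])-np.pi/2; print('yaw',yaw)
    Rz=R.from_euler('z',yaw); mid=(X['g']+X['o'])/2
    rx=Rz.apply([1,0,0]); O=mid+0.010*rx; O[2]=0; print('rack origin',O)
    for k in X: print(k,'rack',Rz.inv().apply(X[k]-O).round(4))
    # cloud in rack frame for packs
    for n in q:
        p,d,m=s[n]; M=masks(p)
        for k in 'og':
            ys,xs=np.nonzero(M[k]); P,z=pts(m,d,np.c_[xs,ys]); P=Rz.inv().apply(P[z>0]-O); P=P[(P[:,2]>.08)&(P[:,2]<.2)&(abs(P[:,1])<.13)&(P[:,0]<.14)]
            for sg in(1,-1):
                Q=P[P[:,1]*sg>0]
                if len(Q)>20:
                    print(n,k,sg,len(Q),'pct',np.percentile(Q,[2,50,98],axis=0).round(4).tolist())
                    print('  xhist',np.histogram(Q[:,0],bins=np.arange(0,.14,.004))[0])
    p,d,m=s['scene']; P,z=pts(m,d,[[int(478/1.5),int(320/1.5)]]); print('bottle',P)
    np.save('rack.npy',np.r_[O,yaw])
E
python3 meas.py
```

```text
scene o [117.9 185.3] [106 181  25  10 107] [ 0.3949 -0.0932  0.211 ]
scene g [202.3 164.5] [191 160  24  10 104] [0.4378 0.0497 0.2109]
scene ko [135.5 250.1] [134 247   4   7  17] [ 0.5312 -0.1345  0.1998]
scene kg [231.5 186.5] [231 186   2   2   4] [0.4622 0.0955 0.1502]
side o [226.4 270.4] [222 259  10  23 146] [ 0.3951 -0.0935  0.2099]
side g [240.7 197.7] [237 189   9  18 103] [0.4393 0.0498 0.2102]
side ko [314.9 283.5] [314 281   3   6  13] [ 0.5283 -0.1365  0.2039]
side kg [319.9 205.9] [319 203   3   7  10] [0.572  0.0075 0.2116]
o [ 0.3951 -0.0935  0.211 ]
g [0.439  0.0491 0.2118]
ko [ 0.5295 -0.1342  0.1992]
kg [0.5632 0.0048 0.2489]
dist 0.14926684494956477
yaw -0.2987051299172472
rack origin [ 0.42657567 -0.02512615  0.        ]
o rack [-0.01   -0.0746  0.211 ]
g rack [-0.01    0.0746  0.2118]
ko rack [ 0.1305 -0.074   0.1992]
kg rack [0.1217 0.0688 0.2489]
scene o 1 664 pct [[0.0469, 0.0484, 0.1122], [0.0671, 0.0667, 0.1713], [0.0693, 0.102, 0.1858]]
  xhist [  0   0   0   0   0   0   0   0   0   0   0  15  29  31  58  61 288 176
   0   0   0   0   0   0   0   0   0 
[... 487 characters left out ...]
 o 1 457 pct [[0.0472, 0.0471, 0.1139], [0.0579, 0.0493, 0.1749], [0.0676, 0.098, 0.1858]]
  xhist [ 0  0  0  0  0  0  0  0  0  0  0 26 94 78 70 95 90  4  0  0  0  0  0  0
  0  0  0  0  0  0  0  0  0  0]
side o -1 1084 pct [[0.0026, -0.1031, 0.112], [0.0246, -0.1004, 0.1778], [0.0582, -0.049, 0.1827]]
  xhist [ 64 102  72  66 111 103  33   0   0  84 105  67  85 114  78   0   0   0
   0   0   0   0   0   0   0   0   0   0   0   0   0   0   0   0]
side g 1 474 pct [[0.0037, 0.047, 0.1122], [0.0167, 0.0493, 0.1693], [0.0264, 0.1007, 0.184]]
  xhist [13 92 76 53 77 89 74  0  0  0  0  0  0  0  0  0  0  0  0  0  0  0  0  0
  0  0  0  0  0  0  0  0  0  0]
bottle [[0.56508853 0.23537807 0.0729157 ]]
```

```bash
cat >> h.py <<'E'
O=np.array([.42658,-.02513,0]); YAW=-.2987
RZ=R.from_euler('z',YAW); Q=[np.cos(YAW/2),np.sin(YAW/2),0,0]
def W(x,y,z): return O+RZ.apply([x,y,z])
def L():
    st=manip.get_state(); return RZ.inv().apply(st['tool_pos']-O), st
def F():
    f=np.mean([RZ.inv().apply(manip.get_state()['contact_force']) for _ in range(3)],0); return f
def rep(t=''):
    p,st=L(); print(t,'t=%.2f'%st['time'],'rack tcp',p.round(4),'F',RZ.inv().apply(st['contact_force']).round(2),'w %.4f'%st['gripper_width'])
E
python3 - <<'E'
from h import *
for a in[(.13,-.075,.25),(.13,.075,.25),(.058,.075,.16),(.2,.075,.17),(.2,-.075,.17),(.06,-.075,.15)]:
    print(a,manip.solve_ik(W(*a),Q))
manip.grip(0.0)
manip.movep(W(.13,-.075,.30),Q); rep()
s=shot('wrist'); save('w1.png',s[0])
import pickle; pickle.dump(s,open('w1.pkl','wb'))
manip.movel(W(.13,-.075,.236),v=.1); manip.sleep(.2); rep('pre')
print(manip.movel(W(.13,-.075,.196),v=.02,threshold=2)); rep('touch')
manip.sleep(.1); rep()
manip.movel(W(.13,-.075,.25),v=.1); rep()
E
```

```text
(0.13, -0.075, 0.25) [ 0.23168404  0.29264288 -0.10247541  1.72738582  0.03274105  1.12322282
 -1.75013324]
(0.13, 0.075, 0.25) [ 0.09123229  0.3506275  -0.26876715  1.65227264  0.09999712  1.15218557
 -2.07215046]
(0.058, 0.075, 0.16) [ 0.08983722  0.33735929 -0.32236777  1.92562039  0.13435836  0.89920647
 -2.16890514]
(0.2, 0.075, 0.17) [ 0.02297684  0.51250893 -0.13040988  1.59416173  0.07401955  1.03975644
 -1.9978654 ]
(0.2, -0.075, 0.17) [ 0.18635845  0.47001579 -0.02522397  1.66497636  0.01351669  1.00677023
 -1.71285381]
(0.06, -0.075, 0.15) [ 0.22821242  0.28891301 -0.12000248  2.0156377   0.04583982  0.8395296
 -1.78698181]
 t=3.50 rack tcp [ 0.1301 -0.0761  0.2999] F [ 0.29 -1.2  -0.52] w 0.0001
pre t=4.54 rack tcp [ 0.1304 -0.0749  0.2367] F [-0.75 -0.07  0.31] w 0.0003
True
touch t=5.87 rack tcp [ 0.13   -0.075   0.2074] F [-0.56 -0.04  5.98] w 0.0004
 t=5.97 rack tcp [ 0.13   -0.075   0.2076] F [-0.3   0.57  4.49] w 0.0002
 t=6.55 rack tcp [ 0.1297 -0.075   0.2496] F [-0.24 -0.53 -0.4 ] w 0.0003
```

View pics/w1.png

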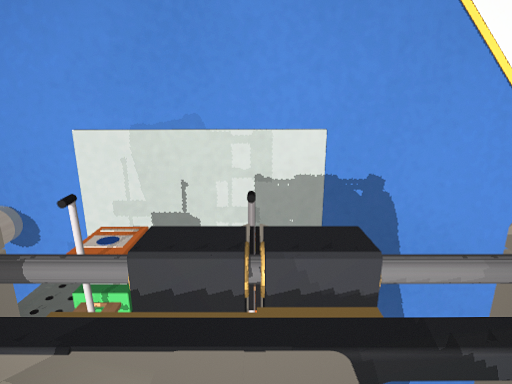

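The wrist picture shows the orange stop at about (251,196), in line with the fingers at column 255. The touch gives a stop top of about 0.2085, so that hook ends about 5 mm low. Now the other stop.

Run:
```python
from h import *
manip.movep(W(.13,.075,.25),Q)
manip.movel(W(.13,.075,.236),v=.1); manip.sleep(.2); rep('pre')
print(manip.movel(W(.13,.075,.196),v=.015,threshold=2)); rep('touch')
manip.sleep(.1); rep(); rep()
manip.movel(W(.13,.075,.25),v=.1); rep()
manip.grip(.092)
manip.movel(W(.057,.075,.25),v=.15); rep()
```

```text
pre t=7.69 rack tcp [0.1303 0.0747 0.2365] F [0.3  0.79 0.79] w 0.0001
True
touch t=9.04 rack tcp [0.1301 0.075  0.218 ] F [-0.08 -0.21  4.74] w 0.0004
 t=9.14 rack tcp [0.1301 0.075  0.2182] F [-0.04  0.84  5.3 ] w 0.0005
 t=9.14 rack tcp [0.1301 0.075  0.2182] F [-0.04  0.84  5.3 ] w 0.0005
 t=9.62 rack tcp [0.1298 0.0749 0.2497] F [-0.51 -0.09 -0.31] w 0.0004
 t=11.71 rack tcp [0.0579 0.0749 0.2504] F [0.47 0.   0.89] w 0.0916
```

Run:
```python
from h import *
manip.movel(W(.0575,.075,.157),v=.08,threshold=4); manip.sleep(.1); rep('down')
manip.grip(.05); manip.sleep(.2); rep('grip')
z=L()[0][2]
print(manip.movel(W(.0575,.075,z+.006),v=.02,threshold=4)); manip.sleep(.2); rep('lift6')
s=shot('side'); save('s1.png',cv2.resize(s[0][150:300,180:380],(800,600)))
```

```text
down t=13.12 rack tcp [0.0578 0.0752 0.1575] F [0.07 0.84 0.69] w 0.0918
grip t=13.98 rack tcp [0.0575 0.075  0.157 ] F [-0.02  1.01  0.86] w 0.0557
False
lift6 t=14.63 rack tcp [0.0574 0.075  0.1629] F [-1.21  0.37  0.27] w 0.0555
```

View pics/s1.png

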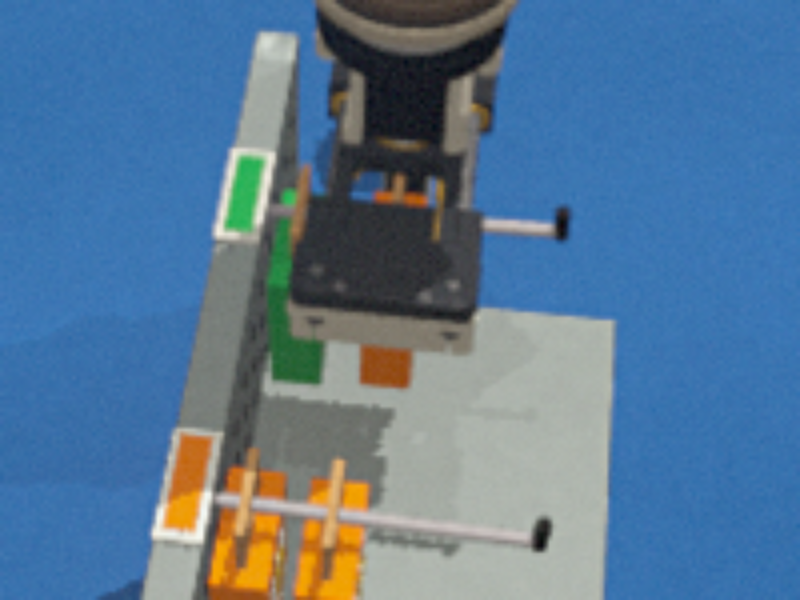

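Run:
```python
from h import *
print(manip.movel(W(.114,.075,.1654),v=.05,threshold=4)); manip.sleep(.2); rep('slid')
print(manip.movel(W(.114,.075,.178),v=.008,threshold=2)); rep('up'); manip.sleep(.15); rep('up')
```

```text
False
slid t=16.17 rack tcp [0.1138 0.0751 0.1655] F [ 0.49 -0.02 -1.58] w 0.0557
True
up t=17.16 rack tcp [0.1136 0.0747 0.1728] F [ 1.25 -0.22 -2.31] w 0.0556
up t=17.31 rack tcp [0.1131 0.0746 0.1722] F [ 0.24  0.48 -1.28] w 0.0557
```

Run:
```python
from h import *
manip.movel(W(.114,.075,.1719),v=.02); manip.sleep(.15); rep('pass')
r=manip.movel(W(.150,.075,.1719),v=.025,threshold=3.5); rep('fwd'); print(r)
if not r:
    manip.movel(W(.20,.075,.1719),v=.1); manip.sleep(.2); rep('out')
    s=shot('side'); save('s2.png',cv2.resize(s[0][150:300,180:380],(800,600)))
```

```text
pass t=17.71 rack tcp [0.114  0.075  0.1718] F [-0.04  0.14 -1.08] w 0.0559
fwd t=19.30 rack tcp [0.1499 0.075  0.1719] F [-0.35  0.27 -1.94] w 0.0561
False
out t=20.15 rack tcp [0.1995 0.0752 0.172 ] F [-0.29 -0.44 -0.83] w 0.0558
```

Run:
```python
from h import *
manip.movel(W(.195,-.075,.172),v=.12)
manip.movel(W(.16,-.075,.1613),v=.08); manip.sleep(.25); rep('at')
r=manip.movel(W(.113,-.075,.1613),v=.025,threshold=3); rep('in'); print(r)
s=shot('side'); save('s3.png',cv2.resize(s[0][190:340,180:380],(800,600)))
```

```text
at t=22.46 rack tcp [ 0.1604 -0.075   0.1614] F [ 0.04  0.46 -1.58] w 0.0557
in t=24.49 rack tcp [ 0.1131 -0.075   0.1613] F [-0.73 -0.71 -1.07] w 0.0558
False
```

View pics/s3.png

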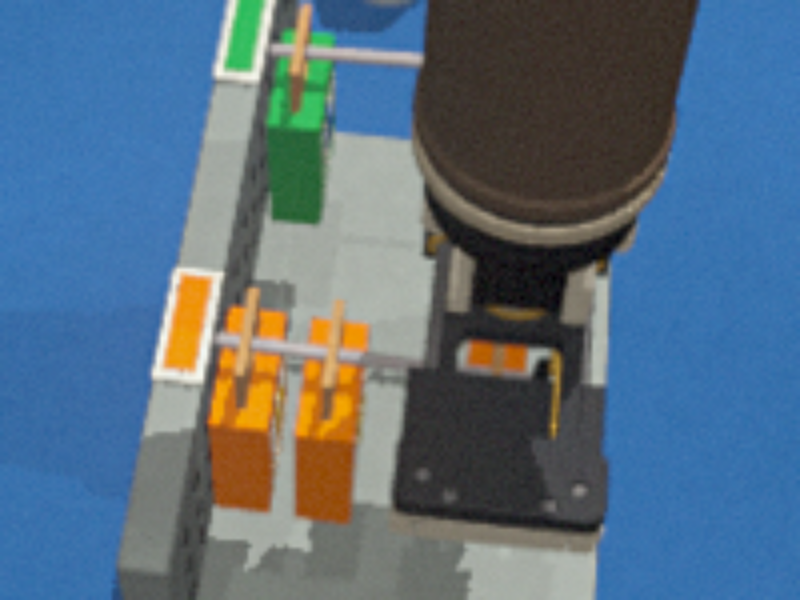

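Run:
```python
from h import *
manip.movel(W(.105,-.075,.1545),v=.04,threshold=5); manip.sleep(.2); rep('low')
r=manip.movel(W(.066,-.075,.1548),v=.03,threshold=7); print(r); rep('a')
if not r:
    r=manip.movel(W(.0595,-.075,.1548),v=.01,threshold=7); print(r); rep('b')
manip.sleep(.1); rep('c')
```

```text
low t=25.15 rack tcp [ 0.1052 -0.075   0.1546] F [ 0.45 -0.06 -0.62] w 0.0561
False
a t=26.60 rack tcp [ 0.0663 -0.075   0.1549] F [ 1.37 -0.76  0.04] w 0.0557
False
b t=27.40 rack tcp [ 0.0603 -0.0749  0.1551] F [ 4.35 -0.98 -1.13] w 0.0560
c t=27.50 rack tcp [ 0.0603 -0.0749  0.1551] F [ 4.64  0.06 -0.93] w 0.0562
```

Run:
```python
from h import *
manip.movel(W(.0605,-.075,.1525),v=.02,threshold=4); manip.sleep(.2); rep('low')
manip.grip(.092); manip.sleep(.2); rep('open')
manip.movel(W(.062,-.075,.25),v=.1,threshold=5); rep('up')
manip.movel(W(.12,-.16,.36),v=.2); 
manip.movep([.247,-.574,.3],[.9794,.202,0,0]); rep()
import pickle; s={n:shot(n) for n in('scene','side')}; pickle.dump(s,open('s1.pkl','wb'))
from meas import masks
for n in s:
    p,d,m=s[n]; M=masks(p)
    for k in 'og':
        ys,xs=np.nonzero(M[k]); P,z=pts(m,d,np.c_[xs,ys]); P=RZ.inv().apply(P[z>0]-O); P=P[(P[:,2]>.08)&(P[:,2]<.2)&(abs(P[:,1])<.13)&(P[:,0]<.14)]
        for sg in(1,-1):
            q=P[P[:,1]*sg>0]
            if len(q)>20: print(n,k,sg,np.percentile(q,[2,50,98],axis=0).round(4).tolist())
save('s4.png',cv2.resize(s['side'][0][150:300,180:380],(800,600)))
```

```text
low t=27.91 rack tcp [ 0.0604 -0.075   0.1523] F [ 0.32  0.06 -1.07] w 0.0556
open t=28.88 rack tcp [ 0.061  -0.075   0.1526] F [ 0.49  0.05 -0.31] w 0.0922
up t=30.00 rack tcp [ 0.0616 -0.0751  0.2494] F [-0.32 -0.49 -0.58] w 0.0917
 t=32.52 rack tcp [-0.009  -0.5762  0.3   ] F [ 0.21 -0.12 -0.5 ] w 0.0919
scene o -1 [[0.0026, -0.1011, 0.1069], [0.0693, -0.0782, 0.1772], [0.0722, -0.0469, 0.1825]]
scene g 1 [[0.0047, 0.0484, 0.1099], [0.025, 0.0673, 0.1684], [0.0275, 0.1023, 0.1844]]
side o -1 [[0.002, -0.103, 0.1111], [0.0373, -0.1003, 0.1774], [0.0701, -0.0494, 0.1826]]
side g 1 [[0.0039, 0.047, 0.1122], [0.0169, 0.0494, 0.17], [0.0264, 0.1003, 0.1841]]
```

View pics/s4.png

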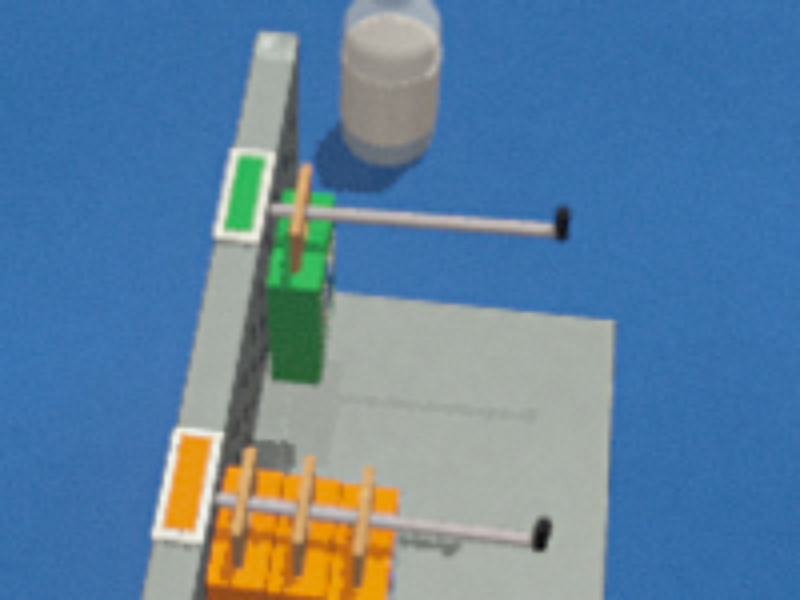

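The three orange packs hang closed up on the orange hook, with tabs at about x = 245, 305 and 367 px. The front face is at about 71–72 mm, so the pack's middle is about 60 mm from the bar. The green pack and the bottle have not moved.

```bash
python3 -c "
from cell import manip
manip.job_done()"
```

```text
the job is handed in; nothing more can be done
```

The misplaced orange pack now hangs on the orange-ticket hook with the row closed up against the bar. I let go and handed the job in at about 33 s of the 70 s allowed.

- **Hook heights:** I touched both end stops first. The green-ticket hook ends about 5.7 mm high and the orange-ticket one about 5 mm low.
- **Move:** I gripped the pack, slid it to the end, lifted it about 12 mm, and passed it over both stops without a contact stop. Then I pushed it back until the force rose to about 4.6 N, lowered it and let go.
- **Forces:** the largest readings were about 6 N at the tool, while touching the stops. The force on the rack itself was not measured.
- **Last checks:** the pack's front face is 70 to 72 mm from the bar, so its middle is about 59 to 60 mm out (54 to 66 mm allowed). It is within about 1 mm sideways and hangs at the expected height.
- **Green pack and bottle:** the green pack is where it was, to within about 1 mm. I checked the bottle only by eye; it looks upright and where it was.
- **Doubtful readings:**
  - The first two-view position of the green hook's end stop was wrong because of a bad colour blob, so I used the depth reading and the touch instead.
  - The lift-contact signal at the first stop was close to the sensor noise, though its height matched the calculation.

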